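Wedge the rocking greasing stand

TASK

The blue bearing stand rocks because its yellow-footed leg is too short to reach the bench. Push the red wedge along the bench, thin edge first, under that foot until the stand no longer rocks, and prove it by pressing firmly down on the yellow pad above that leg: the stand must stay level. Only push and press with the fingers, never pick the wedge up, do not shove the stand along or jack it out of level, leave everything else alone, and finish clear.

Things in the scene. Friction and masses are not known exactly. Their poses are not given: they have to be found in the camera images.
- stand: blue steel stand, about 3 kg, loose: deck 200 (x) x 180 (y) mm, its top 60 mm above the bench, on four 20 mm thick legs with ball feet at x = +-80, y = +-70 mm. The leg at +x, +y is short, its foot yellow. At rest it is level on the other three; 2 to 4 N on the yellow pad tips that corner down. Origin: bench level under the deck centre; z up. The spindle at x -45, y -40 mm is 106 mm tall.
- short_foot (a point): centre of the yellow ball foot (12 mm radius) of the short leg. At rest the ball's underside hangs 8 to 14 mm above the bench, different each time and fixed within a run.
- test_pad: yellow disc, 32 mm across, 3 mm thick, fixed on the deck right above the short leg; press straight down on it to test. Origin: centre of its underside at deck level (its top is 63 mm above the bench). 5 N or more kept up for 0.3 s with the stand staying level counts as the test; 8 to 15 N is about right.
- wedge: red wedge, 0.15 kg, flat on the bench: 120 mm long (x), 56 wide (y), 27 tall at the rear (-x), sloping 1 in 5 to a 3 mm thin edge (+x). Origin: centre of its underside. It starts on the stand's +y side, thin edge towards the short foot and 30 to 90 mm from it, lined up within 15 mm and 0.2 rad. It slides at 0.5 to 2 N; 4 to 7 N of push sets it snug under the foot, more jacks it up; it does not slip back.
- wedge_face: the sloping top of the wedge, marked with a white stripe along it. Origin: middle of the slope, 15 mm above the bench; x runs down the slope to the thin edge, z stands square on the slope. The foot rests on the slope when the centre of the ball is 12 mm above this face along its z.
- wedge_rear (a point): centre of the upright rear face of the wedge (56 wide, 27 mm tall), 13.5 mm above the bench, the place to push
- bearing: chrome ball bearing, 52 mm across, 15 mm thick, sitting loose on the stand's spindle; leave it there. Origin: centre of its underside.
- spindle (a point): centre of the seat on which the bearing lies, 78 mm above the bench
- key_bar: steel key stock bar 150 x 14 x 14 mm, lying along its x behind the stand; bystander
- nut_a: brass thumb nut, 40 mm over its wings, 25 mm tall, right of the stand; bystander
- nut_b: a second such brass thumb nut; bystander
- screwdriver: screwdriver with a green handle, lying near the robot on the left; bystander
- fitting_block: black cast grease fitting block 55 x 50 x 36 mm with a brass nipple on top (54 mm in all), on the left; bystander
- grease_jar: white jar with a black lid, 72 mm across, 75 mm tall, on the left; bystander
Mind the look-alikes: they are no part of the job. Of the things that look like the bearing, the middle-sized one is meant. Several things have the shape of the wedge; the one meant has the colours described above.

How it is judged (in metres and radians):
On the way, in this order (a step that is already met when the one before it is completed fails the run):
1. the wedge's thin end is in under the short foot, with no finger on the stand (y of short_foot in the frame of wedge between -0.018 and 0.018 m and x of short_foot in the frame of wedge between -0.055 and 0.05 m and contact force between the fingers and stand below 0.5 N), for 0.1 s.
2. the yellow pad is pressed with 5 N or more for 0.3 s and the stand stays level within 0.02 rad (y of short_foot in the frame of wedge between -0.018 and 0.018 m and contact force between the fingers and test_pad above 5 N and angle between stand's own z axis and vertical below 0.02 rad), for 0.3 s.
At the end, for the whole second after the job is handed in: The wedge lies flat on the bench with the short foot resting on its slope (gap under 1.5 mm, foot within 18 mm of the wedge's centre line); the stand is level within 0.02 rad, less than 20 mm from where it began, the bearing on its spindle, the other things within 20 mm of their starts; all at rest (y of short_foot in the frame of wedge between -0.018 and 0.018 m and x of short_foot in the frame of wedge between -0.055 and 0.05 m and z of short_foot in the frame of wedge_face between 0.01 and 0.0135 m and angle between stand's own z axis and vertical below 0.02 rad and angle between wedge's own z axis and vertical below 0.04 rad and height (world z) of wedge below 0.004 m and distance of each of stand, key_bar, nut_a, nut_b, screwdriver, fitting_block, grease_jar from where it was at the start of the episode below 0.02 m and linear speed of each of stand, wedge below 0.01 m/s and distance between bearing and spindle below 0.008 m); the robot touches nothing.
It fails at once if the wedge is lifted or tipped up (height (world z) of wedge above 0.012 m or angle between wedge's own z axis and vertical above 0.25 rad).
It fails at once if the stand is shoved along or lifted (distance of stand from where it was at the start of the episode above 0.03 m).
It fails at once if the bearing is knocked off its spindle (distance between bearing and spindle above 0.015 m).
It fails at once if a bystander is disturbed (distance of any of key_bar, nut_a, nut_b, screwdriver, fitting_block, grease_jar from where it was at the start of the episode above 0.03 m).
It also fails if it takes over 48 s, if anything falls off the work surface, if the arm or the gripper's body presses on something with over 40 N, if the wrist force passes 120 N, or if a joint passes its speed limit or range.

ROBOT

A 6-joint arm with a two-finger parallel gripper is mounted at the origin on the work surface. World frame = base frame: x ahead of the robot, y to its left, z up, the work surface at z = 0. Lengths are in mm, angles in rad, forces in N, time in s.
With the tool pointing down it reaches from about 300 to 875 mm from the base axis. Payload 6.4 kg.
Tool frame: the origin (TCP) lies on the centre line of the jaws, within the pads' length; the fingertips stand 8 mm ahead of it and the grasp point (between the pads) lies 11 mm behind it; y points along the fingers, x is the direction in which the jaws open and shut, and the axes are right-handed (so a half turn about y gives the same grasp; the last joint's range is limited). The gripper opens to 85 mm and grips with 20 to 120 N. Pads are 22 mm wide; open, the fingers measure 114 mm over their backs; the gripper's body (76 mm by 85 mm) begins 54 mm behind the grasp point. The pads swing forward as they close: fully open they stand 13 mm farther back than shut.
Start: joints at [0.936, 0.181, 1.607, -0, 1.354, -0.206], TCP at [239.064, 522.962, 239.288] pointing down, gripper open.
Joint ranges: [-2.99, 2.99], [-0.89, 2.07], [0.3, 2.58], [-1.14, 4.28], [0, 2.63], [-3.12, 3.12]. Speed limits (rad/s): [2.57, 2.57, 3.01, 3.14, 3.14, 3.14].

INTERFACE

Orientations are given as a 3x3 rotation matrix whose columns are the frame's x, y, z axes.
In Python, from station import telemetry, grab_frame, bot gives the robot as it stands.
- The arm moves only by the tool apply_moves, never from a script. Its argument "targets" is a list of rows, each an object of numbers: "tx", "ty", "tz": the shift along the tool's x, y, z scaled (see below); "wx", "wy", "wz": the turn, a rotation vector about the tool's x, y, z scaled (see below); "gripper": the closure, from -1 (fully open) to 1 (shut). A call has 1 to 5 rows; each row shifts and turns the commanded pose from where the row before left it, along the tool's axes as they then stand; what a row does not reach is not made up. The controller multiplies each number of a shift by 0.3 m and each number of a turn by pi rad. A row lasts 1/10 s, in which the tool goes at most 50 mm and 8.59 degrees, less where a joint would pass 70% of its speed; a pose out of reach is approached as far as the arm can. A call with a number of a shift or a turn outside -1 to 1 is refused whole. A call with a gripper value outside its range is refused whole. The fingers move at their own pace and stop on an object; "grip_force" is the grip in N (left out, the last holds). Time passes only in rows, so rows that do not move let the fingers close. It gives the time, the measured TCP pose, the force and the opening at its end, in the units of the state.
- telemetry.get_obs(): the state, without advancing time (a new reading comes with each control period).
- grab_frame(name): name is "scene" or "side" or "wrist"; returns a dict with "image" (420x560x3 uint8, red, green, blue), "intrinsics" (3x3 intrinsics, pixels), "T" (4x4, takes a point from camera to world coordinates); the wrist camera has in their place "tool_from_camera" (4x4, takes a point from camera to tool coordinates, whose origin is the TCP and whose axes are the tool frame's). Camera axes: x right, y up, looking along -z (the intrinsics and any distortion apply to the point x, -y, -z); pixel columns grow to the right and rows downward; lengths in mm; the calibration is good to about 2 mm. A picture is of the moment at which its call begins: read the wrist's pose just before it. There is no depth.
- bot.hand_in(): hands the job in, once; it reports no verdict.
The state is a dict: "time_s": time; "joints": joint angles; "dq": joint speeds; "joint_efforts": joint torques, N m; "tool_pos": TCP position; "eef_rot": TCP orientation; "wrist_force": force on the tool from outside, world axes, zero at the start; "torque": the same for the moment, N m; "gripper_width": opening from 0.0 (shut) to 1.0 (fully open).
Only numpy, scipy, OpenCV 4.12 (cv2) and the standard library are available. Lean on these libraries where they do the work, as an engineer would, in place of code of your own. Each camera call takes 0.05 s, during which the arm holds its last target.

## Working session

There is one attempt and no reset: what is moved stays moved. The work goes in short steps, Python scripts to look and compute and a tool call to move; the robot and the scene stay as the last step left them, time stands still between calls to the robot, and variables do not carry over. Pictures are saved under pics/ and viewed, and the job is handed in when it is done.

Besides the shell and the picture viewer there is one more tool, called after "Call:" as name([rows], argument=value, ...), one row to a line, values as JSON. apply_moves: Moves the arm, as the interface text tells. Shifts and turns lie within -1 to 1; 1 stands for 0.3 m of shift or pi rad of turn. Its arguments: {"type":"object","properties":{"targets":{"type":"array"},"grip_force":{"type":"number"}},"required":["targets"]}

```bash
ls; mkdir -p pics; python3 - <<'E'
from station import telemetry, grab_frame, bot
import cv2
for n in("scene","side","wrist"):
    f=grab_frame(n); cv2.imwrite(f"pics/{n}0.png",f["image"][:,:,::-1])
    print(n,f["intrinsics"].tolist(),{k:(v.round(3).tolist() if hasattr(v,'round') else v) for k,v in f.items() if k not in("image","intrinsics")})
o=telemetry.get_obs();print(o)
E
```

```text
pics
scene [[410.97108915664097, 0.0, 274.8448047731416], [0.0, 410.97108915664097, 199.1367390148073], [0.0, 0.0, 1.0]] {'T': [[0.709, -0.563, 0.424, 1040.698], [0.705, 0.551, -0.446, -518.068], [0.018, 0.615, 0.788, 1025.227], [0.0, 0.0, 0.0, 1.0]]}
side [[500.83630330263765, 0.0, 277.08569584806014], [0.0, 500.83630330263765, 208.79729813893738], [0.0, 0.0, 1.0]] {'T': [[0.835, 0.397, -0.38, 77.317], [-0.549, 0.622, -0.558, -672.602], [0.015, 0.675, 0.737, 978.722], [0.0, 0.0, 0.0, 1.0]]}
wrist [[292.08975089864674, 0.0, 278.8060964026514], [0.0, 292.08975089864674, 209.36362983920998], [0.0, 0.0, 1.0]] {'tool_from_camera': [[1.0, -0.001, 0.0, 0.239], [0.0, 0.263, -0.965, -134.682], [0.001, 0.965, 0.263, 65.119], [0.0, 0.0, 0.0, 1.0]]}
{'time_s': 0.15, 'joints': array([ 9.35709986e-01,  1.81403934e-01,  1.60774672e+00, -1.12538334e-05,
        1.35380888e+00, -2.06327283e-01]), 'dq': array([-1.09559153e-03, -1.19369451e-03, -2.58261297e-03,  1.36091381e-04,
       -1.00162622e-03, -1.51074119e-05]), 'joint_efforts': array([ 4.91331612e-04, -4.45263469e+01, -3.51692533e+01, -1.32558284e-04,
        5.90262789e-03,  2.63724615e-05]), 'tool_pos': array([238.80932284, 522.62037043, 238.58750666]), 'eef_rot': array([[ 4.15739760e-01, -8.02051596e-04, -9.09483265e-01],
       [ 9.09482631e-01, -1.10688781e-03,  4.15740446e-01],
       [-1.34014122e-03, -9.99999066e-01,  2.69274724e-04]]), 'wrist_force': array([-0.15419077,  0.09914676, -1.0352436 ]), 'torque': array([ 0.01453772,  0.0246696 , -0.00908147]), 'gripper_width': 1.0030841763309046}
```

View pics/scene0.png

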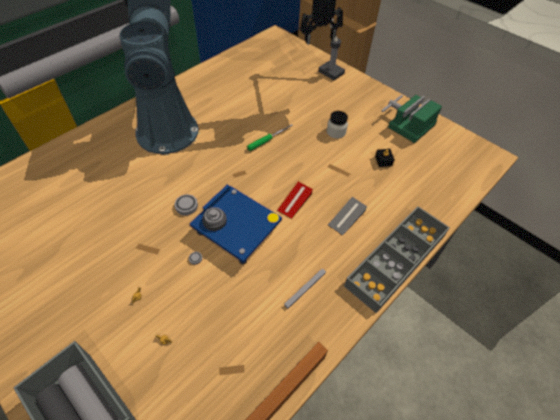

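View pics/side0.png

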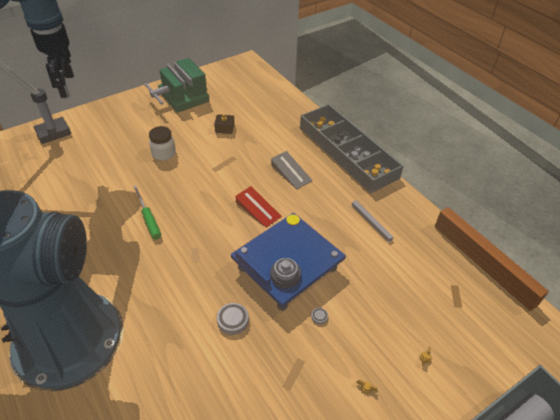

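View pics/wrist0.png

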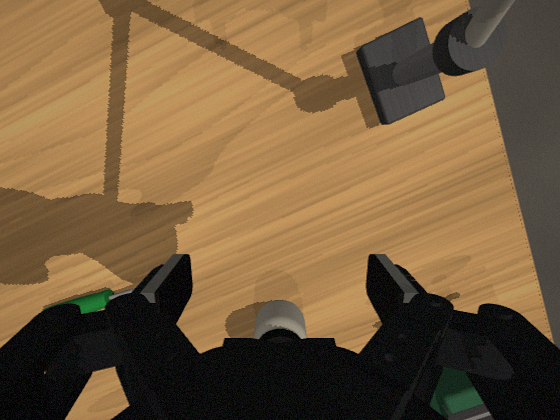

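The candidates:
- **Wedges:** red with a white stripe at scene (295,199) and side (258,206), and a grey look-alike at scene (348,214) and side (291,169). The red one is meant.
- **Bearings:** the one on the spindle at scene (213,215), a larger one at (186,204) and a smaller one at (195,258). The spindle one is meant.
- **Pad:** yellow, at scene (273,217) and side (293,219).

```bash
cat > h.py <<'E'
from station import telemetry, grab_frame, bot
import cv2, numpy as np
np.set_printoptions(precision=4,suppress=True)
def cam(f,obs=None):
    T=f.get("T")
    if T is None:
        W=np.eye(4);W[:3,:3]=obs["eef_rot"];W[:3,3]=obs["tool_pos"];T=W@f["tool_from_camera"]
    return f["intrinsics"],T
def rays(px,K,T):
    px=np.atleast_2d(px).astype(float)
    d=np.c_[(px[:,0]-K[0,2])/K[0,0],-(px[:,1]-K[1,2])/K[1,1],-np.ones(len(px))]@T[:3,:3].T
    return T[:3,3],d
def onplane(px,K,T,z):
    o,d=rays(px,K,T);return o+d*((z-o[2])/d[:,2])[:,None]
def proj(P,K,T):
    p=(np.atleast_2d(P)-T[:3,3])@T[:3,:3]
    return np.c_[K[0,2]+K[0,0]*p[:,0]/-p[:,2],K[1,2]+K[1,1]*p[:,1]/p[:,2]]
def tri(a,b):
    A=np.zeros((3,3));v=np.zeros(3)
    for px,K,T in(a,b):
        o,d=rays(px,K,T);d=d[0]/np.linalg.norm(d);M=np.eye(3)-np.outer(d,d);A+=M;v+=M@o
    return np.linalg.solve(A,v)
def mask(img,c):
    h=cv2.cvtColor(img,cv2.COLOR_RGB2HSV)
    if c=="red": return cv2.inRange(h,(0,150,40),(6,255,255))|cv2.inRange(h,(172,150,40),(180,255,255))
    if c=="yellow": return cv2.inRange(h,(24,170,120),(34,255,255))
    if c=="blue": return cv2.inRange(h,(100,120,20),(125,255,255))
def blobs(m,mn=30):
    n,l,s,c=cv2.connectedComponentsWithStats(m)
    return [(s[i].tolist(),c[i].round(2)) for i in range(1,n) if s[i,4]>=mn]
E
python3 - <<'E'
from h import *
fr={n:grab_frame(n) for n in("scene","side")}
for n,f in fr.items():
    for c in("red","yellow","blue"): print(n,c,blobs(mask(f["image"],c)))
tiles=[]
for n,(x,y) in(("scene",(280,205)),("side",(275,215))):
    im=fr[n]["image"][y-45:y+45,x-50:x+50,::-1]
    tiles.append(cv2.resize(im,None,fx=4,fy=4,interpolation=cv2.INTER_CUBIC))
cv2.imwrite("pics/crop1.png",np.hstack(tiles))
E
```

```text
scene red [([278, 182, 34, 36, 469], array([294.96, 199.67]))]
scene yellow [([268, 213, 10, 9, 71], array([272.62, 217.35]))]
scene blue [([192, 0, 108, 62, 4133], array([238.56,  20.78])), ([191, 186, 87, 77, 2980], array([237.04, 223.04]))]
side red [([236, 187, 45, 40, 655], array([257.77, 206.75]))]
side yellow [([287, 215, 12, 10, 91], array([292.45, 219.36]))]
side blue [([249, 231, 79, 58, 1864], array([289.88, 256.35])), ([271, 284, 23, 18, 130], array([280.15, 294.23]))]
```

View pics/crop1.png

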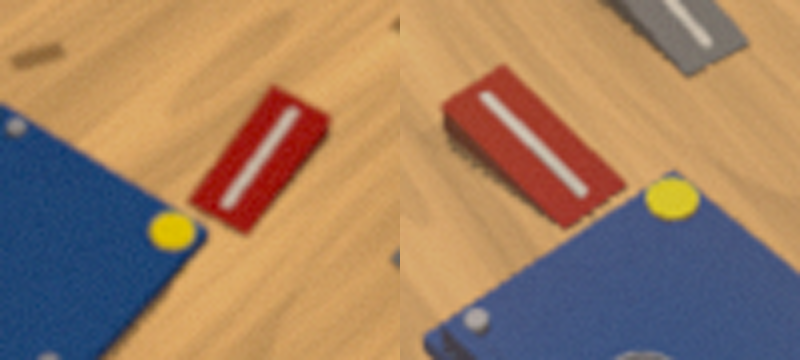

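The crop confirms the choice: the red wedge has a white stripe, and its thin edge faces the yellow pad. Next I'll measure the corners.

```bash
python3 - <<'E'
from h import *
fr={n:grab_frame(n) for n in("scene","side")}
C={n:cam(f) for n,f in fr.items()}
o=np.array
W={"scene":dict(ra=(298.2,181.7),rb=(312.5,190),fa=(277.5,210.7),fb=(291.5,218.7)),
"side":dict(rb=(250.7,186.5),ra=(235.7,196.2),fa=(266.7,227),fb=(281.2,216.5))}
for k,z in(("ra",27),("rb",27),("fa",3),("fb",3)):
    print(k,[onplane(W[n][k],*C[n],z)[0,:2] for n in W],tri(*[(W[n][k],*C[n]) for n in W]))
pads={"scene":(272.62,217.35),"side":(292.45,219.36)}
print("pad",[onplane(pads[n],*C[n],63)[0] for n in pads],tri(*[(pads[n],*C[n]) for n in pads]))
for n in W:
    m=mask(fr[n]["image"],"blue")
    m[:150]=0
    cs=cv2.convexHull(np.vstack([c for c in cv2.findContours(m,0,2)[0] if cv2.contourArea(c)>50]))
    q=cv2.approxPolyDP(cs,5,True)[:,0]
    print(n,q.tolist());print(onplane(q,*C[n],60)[:,:2])
E
```

```text
ra [array([506.3299, 150.4782]), array([500.9395, 144.3237])] [503.9471 152.2704  20.7761]
rb [array([561.0619, 157.5535]), array([552.9914, 153.9814])] [557.3392 162.3549  18.5328]
fa [array([528.7065,  34.4424]), array([523.414 ,  27.8157])] [526.5185  35.2292  -3.3413]
fb [array([579.7988,  43.3636]), array([574.5421,  37.7222])] [577.8416  44.4918  -3.0397]
pad [array([565.5854, -24.8722,  63.    ]), array([561.8873, -28.4621,  63.    ])] [564.1269 -24.193   59.0288]
scene [[226, 186], [277, 222], [243, 262], [191, 225]]
[[ 381.7264  -41.9474]
 [ 584.3836  -25.9159]
 [ 611.8712 -182.4002]
 [ 421.1889 -206.8614]]
side [[325, 269], [282, 302], [251, 264], [250, 252], [276, 233], [301, 233], [324, 252]]
[[ 541.0215 -187.9519]
 [ 412.2194 -207.0255]
 [ 408.5574  -86.4103]
 [ 424.3237  -56.0766]
 [ 505.9224  -40.8555]
 [ 556.1293  -73.0109]
 [ 568.0454 -148.3086]]
```

```bash
python3 - <<'E'
from h import *
P={"scene":dict(jar=(338,118,75),block=(385,155,36),grayT=(341,228,15),grayB=(355,202,15),sd=(268,139,10),bearing=(213,213,95)),"side":dict(jar=(160,133,75),block=(225,122,36),gA=(283,157,15),gB=(300,184,15),sd=(149,220,10),bearing=(287,267,95))}
for n in P:
    K,T=cam(grab_frame(n))
    for k,(u,v,z) in P[n].items(): print(n,k,onplane((u,v),K,T,z)[0])
    print(onplane([(282,219),(243,262)],K,T,60)) if n=="scene" else 0
E
```

```text
scene jar [430.9788 431.3621  75.    ]
scene block [634.9583 439.4935  36.    ]
scene grayT [711.3866 117.1688  15.    ]
scene grayB [680.1858 224.3996  15.    ]
scene sd [287.6702 230.8224  10.    ]
scene bearing [ 454.3986 -149.458    95.    ]
[[ 587.0878   -8.2076   60.    ]
 [ 611.8712 -182.4002   60.    ]]
side jar [424.064  432.4906  75.    ]
side block [626.3444 423.7895  36.    ]
side gA [699.9546 217.1758  15.    ]
side gB [677.6907 100.2626  15.    ]
side sd [279.343  204.8521  10.    ]
side bearing [ 457.2592 -157.6435   95.    ]
```

Call:
apply_moves([
  {"wy":0.047,"gripper":0.4},
  {"wy":0.047,"gripper":0.4},
  {"wy":0.047,"gripper":0.4},
  {"wy":0.047,"gripper":0.4},
  {"wy":0.047,"gripper":0.4},
], grip_force=40)

```text
validation failed for argument at $.ta...
```

Call:
apply_moves([
  {"wy":0.036,"gripper":0.4},
  {"wy":0.035,"gripper":0.4},
  {"gripper":0.4},
])

```text
validation failed for argument at $.ta...
```

```bash
cat >> h.py <<'E'
def st():
    o=telemetry.get_obs();R=o["eef_rot"]
    print("t",round(o["time_s"],2),"p",o["tool_pos"].round(1),"F",o["wrist_force"].round(2),"w",round(o["gripper_width"],2),"\nR",R.round(4).tolist(),"q6",o["joints"].round(2))
    return o
def go(target,o=None):
    o=o or st();print("shift units",R_(o).T@(np.array(target)-o["tool_pos"])/300)
def R_(o): return o["eef_rot"]
E
python3 - <<'E'
from h import *
go((521,203,150))
E
```

```text
t 0.45 p [239.1 523.  239.2] F [-0.51  0.    0.85] w 1.0 
R [[0.4158, 0.0, -0.9095], [0.9095, -0.0001, 0.4158], [-0.0, -1.0, -0.0]] q6 [ 0.94  0.18  1.61 -0.    1.35 -0.21]
shift units [-0.5792  0.2975 -1.2981]
```

Call:
apply_moves([
  {"tx":0,"ty":0,"tz":0,"wx":0,"wy":0.047,"wz":0,"gripper":0.4},
  {"tx":0,"ty":0,"tz":0,"wx":0,"wy":0.047,"wz":0,"gripper":0.4},
  {"tx":0,"ty":0,"tz":0,"wx":0,"wy":0.047,"wz":0,"gripper":0.4},
  {"tx":0,"ty":0,"tz":0,"wx":0,"wy":0.047,"wz":0,"gripper":0.4},
  {"tx":0,"ty":0,"tz":0,"wx":0,"wy":0.047,"wz":0,"gripper":0.4},
], grip_force=40)

```text
time_s: 0.95
tool_pos: [239.1, 523.0, 239.3]
eef_rot: [[0.922, 0.0, -0.387], [0.387, 0.0, 0.922], [0.0, -1.0, -0.0]]
wrist_force: [0.2, -0.0, -0.3]
gripper_width: 0.3
```

Call:
apply_moves([
  {"tx":0,"ty":0,"tz":0,"wx":0,"wy":0.034,"wz":0,"gripper":0.4},
  {"tx":0,"ty":0,"tz":0,"wx":0,"wy":0.0348,"wz":0,"gripper":0.4},
  {"tx":0.081,"ty":0.033,"tz":-0.135,"wx":0,"wy":0,"wz":0,"gripper":0.4},
  {"tx":0.081,"ty":0.033,"tz":-0.135,"wx":0,"wy":0,"wz":0,"gripper":0.4},
  {"tx":0.081,"ty":0.033,"tz":-0.135,"wx":0,"wy":0,"wz":0,"gripper":0.4},
])

```text
time_s: 1.45
tool_pos: [333.9, 416.3, 209.4]
eef_rot: [[0.982, 0.001, -0.188], [0.188, 0.0, 0.982], [0.001, -1.0, 0.0]]
wrist_force: [0.5, 0.4, 0.5]
gripper_width: 0.297
```

Call:
apply_moves([
  {"tx":0.081,"ty":0.033,"tz":-0.135,"wx":0,"wy":0,"wz":0,"gripper":0.4},
  {"tx":0.081,"ty":0.033,"tz":-0.135,"wx":0,"wy":0,"wz":0,"gripper":0.4},
  {"tx":0.081,"ty":0.033,"tz":-0.135,"wx":0,"wy":0,"wz":0,"gripper":0.4},
  {"tx":0.081,"ty":0.033,"tz":-0.135,"wx":0,"wy":0,"wz":0,"gripper":0.4},
  {"tx":0.081,"ty":0.033,"tz":-0.135,"wx":0,"wy":0,"wz":0,"gripper":0.4},
])

```text
time_s: 1.95
tool_pos: [491.7, 239.3, 160.0]
eef_rot: [[0.982, 0.001, -0.186], [0.186, 0.0, 0.982], [0.001, -1.0, 0.0]]
wrist_force: [0.1, 0.3, -0.2]
gripper_width: 0.296
```

Call:
apply_moves([
  {"tx":0.081,"ty":0.033,"tz":-0.135,"wx":0,"wy":0,"wz":0,"gripper":0.4},
  {"tx":0,"ty":0,"tz":0,"wx":0,"wy":0,"wz":0,"gripper":0.4},
])

```text
time_s: 2.15
tool_pos: [524.8, 201.1, 149.2]
eef_rot: [[0.984, 0.0, -0.181], [0.181, -0.002, 0.984], [-0.0, -1.0, -0.002]]
wrist_force: [-0.2, 0.0, 0.0]
gripper_width: 0.3
```

```bash
python3 - <<'E'
from h import *
o=st();go((521,203,150),o)
f=grab_frame("wrist");cv2.imwrite("pics/w1.png",f["image"][:,:,::-1])
E
```

```text
t 2.15 p [524.8 201.1 149.2] F [-0.22  0.01  0.04] w 0.3 
R [[0.9835, 0.0002, -0.1808], [0.1808, -0.0015, 0.9835], [-0.0, -1.0, -0.0015]] q6 [ 0.16  0.25  1.72 -0.    1.17 -0.03]
shift units [-0.0115 -0.0028  0.0086]
```

View pics/w1.png

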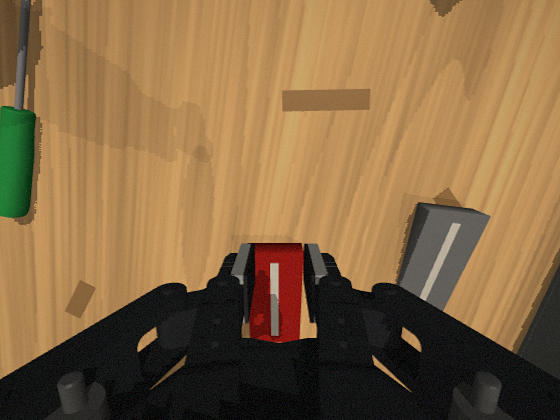

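The wrist view shows the red wedge between the fingers. Its rear edge is at about row 243, columns 249–303, and the stripe runs (274,264)–(274,334). I'll measure from this close view.

```bash
python3 - <<'E'
from h import *
o=st();f=grab_frame("wrist");K,T=cam(f,o)
im=f["image"][225:345,220:340,::-1];cv2.imwrite("pics/w2.png",cv2.resize(im,None,fx=5,fy=5,interpolation=cv2.INTER_CUBIC))
for z in(0,27): print(z,onplane([(249,243),(303,243),(249,253),(303,253)],K,T,z))
a=onplane((274,264),K,T,25)[0];b=onplane((274,334),K,T,10)[0];print("stripe ends",a,b,np.linalg.norm(a-b))
print(proj([[530.3,151.6,27],[530.3,151.6,0],[540,93,15]],K,T))
E
```

```text
t 2.2 p [523.1 203.3 149.5] F [ 0.06  0.86 -0.72] w 0.3 
R [[0.9833, -0.0009, -0.1819], [0.1819, -0.0003, 0.9833], [-0.001, -1.0, -0.0001]] q6 [ 0.16  0.25  1.72 -0.    1.17 -0.02]
0 [[502.4439 150.6235   0.    ]
 [557.7155 160.9311   0.    ]
 [504.203  139.504    0.    ]
 [560.0126 149.9154   0.    ]]
27 [[503.4056 161.8104  27.    ]
 [553.4253 171.1386  27.    ]
 [504.9975 151.7475  27.    ]
 [555.5041 161.1696  27.    ]]
stripe ends [530.5633 143.9005  25.    ] [546.6348  53.8374  10.    ] 92.70732629424883
[[275.1303 257.633 ]
 [275.4828 246.7081]
 [274.357  304.9476]]
```

View pics/w2.png

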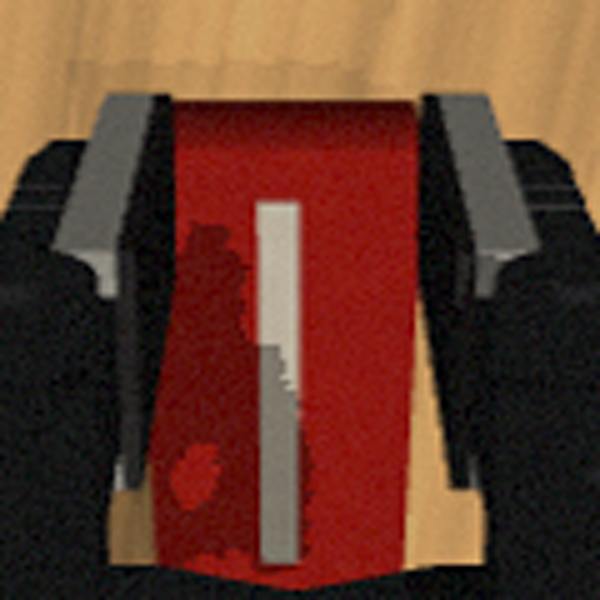

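Call:
apply_moves([
  {"tx":-0.005,"ty":0.12,"tz":0,"wx":0,"wy":0,"wz":0,"gripper":0.4},
  {"tx":0,"ty":0.12,"tz":0,"wx":0,"wy":0,"wz":0,"gripper":0.4},
  {"tx":0,"ty":0.12,"tz":0,"wx":0,"wy":0,"wz":0,"gripper":0.4},
  {"tx":0,"ty":0.095,"tz":0,"wx":0,"wy":0,"wz":0,"gripper":0.4},
  {"tx":0,"ty":0,"tz":0,"wx":0,"wy":0,"wz":0,"gripper":0.4},
])

```text
time_s: 2.75
tool_pos: [516.4, 206.3, 10.4]
eef_rot: [[0.982, -0.007, -0.188], [0.188, -0.001, 0.982], [-0.007, -1.0, 0.0]]
wrist_force: [-0.6, -0.4, -0.2]
gripper_width: 0.298
```

Call:
apply_moves([
  {"tx":0,"ty":0,"tz":-0.033,"wx":0,"wy":0,"wz":0,"gripper":0.4},
  {"tx":0,"ty":0,"tz":-0.033,"wx":0,"wy":0,"wz":0,"gripper":0.4},
  {"tx":0,"ty":0,"tz":0,"wx":0,"wy":0,"wz":0,"gripper":0.4},
])

```text
time_s: 3.05
tool_pos: [525.9, 185.0, 15.8]
eef_rot: [[0.983, 0.004, -0.186], [0.186, 0.0, 0.983], [0.004, -1.0, -0.0]]
wrist_force: [0.7, 0.7, -0.0]
gripper_width: 0.301
```

```bash
python3 - <<'E'
from h import *
o=st()
f=grab_frame("wrist");cv2.imwrite("pics/w3.png",f["image"][:,:,::-1])
E
```

```text
t 3.05 p [525.9 185.   15.8] F [ 0.7   0.68 -0.02] w 0.3 
R [[0.9826, 0.0036, -0.1855], [0.1855, 0.0002, 0.9826], [0.0036, -1.0, -0.0005]] q6 [ 0.13  0.45  1.78 -0.    0.91 -0.06]
```

View pics/w3.png

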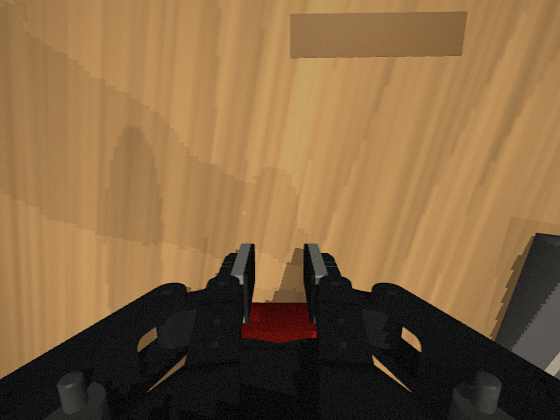

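The fingers straddle the wedge's rear, which is red at (280,320). They are about 20 mm short of it and centred. Starting the push.

Call:
apply_moves([
  {"tx":0,"ty":0,"tz":-0.02,"wx":0,"wy":0,"wz":0,"gripper":0.4},
  {"tx":0,"ty":0,"tz":-0.02,"wx":0,"wy":0,"wz":0,"gripper":0.4},
  {"tx":0,"ty":0,"tz":-0.02,"wx":0,"wy":0,"wz":0,"gripper":0.4},
  {"tx":0,"ty":0,"tz":-0.02,"wx":0,"wy":0,"wz":0,"gripper":0.4},
  {"tx":0,"ty":0,"tz":-0.02,"wx":0,"wy":0,"wz":0,"gripper":0.4},
])

```text
time_s: 3.6
tool_pos: [529.8, 156.1, 13.7]
eef_rot: [[0.983, -0.0, -0.186], [0.186, 0.0, 0.983], [0.0, -1.0, 0.0]]
wrist_force: [0.3, 1.9, 1.4]
gripper_width: 0.299
```

Call:
apply_moves([
  {"tx":0,"ty":0,"tz":-0.02,"wx":0,"wy":0,"wz":0,"gripper":0.4},
  {"tx":0,"ty":0,"tz":-0.02,"wx":0,"wy":0,"wz":0,"gripper":0.4},
  {"tx":0,"ty":0,"tz":-0.02,"wx":0,"wy":0,"wz":0,"gripper":0.4},
  {"tx":0,"ty":0,"tz":-0.02,"wx":0,"wy":0,"wz":0,"gripper":0.4},
  {"tx":0,"ty":0,"tz":-0.02,"wx":0,"wy":0,"wz":0,"gripper":0.4},
])

```text
time_s: 4.1
tool_pos: [535.4, 126.5, 13.7]
eef_rot: [[0.982, -0.0, -0.187], [0.187, -0.0, 0.982], [-0.0, -1.0, -0.0]]
wrist_force: [0.1, 1.7, 1.2]
gripper_width: 0.297
```

```bash
python3 - <<'E'
from h import *
o=st()
fr={n:grab_frame(n) for n in("scene","side")}
tiles=[]
for n,(x,y) in(("scene",(280,205)),("side",(275,215))):
    im=fr[n]["image"][y-45:y+45,x-50:x+50,::-1]
    tiles.append(cv2.resize(im,None,fx=4,fy=4,interpolation=cv2.INTER_CUBIC))
cv2.imwrite("pics/crop2.png",np.hstack(tiles))
E
```

```text
t 4.1 p [535.4 126.5  13.7] F [0.14 1.72 1.16] w 0.3 
R [[0.9825, -0.0001, -0.1865], [0.1865, -0.0, 0.9825], [-0.0001, -1.0, -0.0]] q6 [ 0.02  0.44  1.8  -0.    0.9  -0.17]
```

View pics/crop2.png

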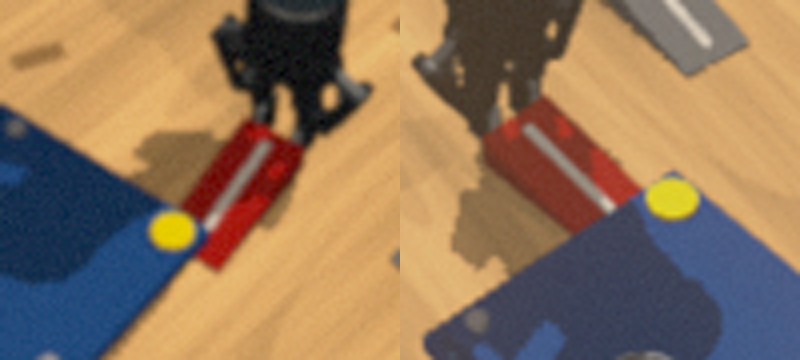

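Call:
apply_moves([
  {"tx":0,"ty":0,"tz":-0.016,"wx":0,"wy":0,"wz":0,"gripper":0.4},
  {"tx":0,"ty":0,"tz":-0.016,"wx":0,"wy":0,"wz":0,"gripper":0.4},
  {"tx":0,"ty":0,"tz":-0.016,"wx":0,"wy":0,"wz":0,"gripper":0.4},
  {"tx":0,"ty":0,"tz":-0.016,"wx":0,"wy":0,"wz":0,"gripper":0.4},
  {"tx":0,"ty":0,"tz":-0.016,"wx":0,"wy":0,"wz":0,"gripper":0.4},
])

```text
time_s: 4.7
tool_pos: [539.8, 102.9, 13.6]
eef_rot: [[0.982, -0.0, -0.186], [0.186, -0.0, 0.982], [-0.0, -1.0, -0.0]]
wrist_force: [-0.6, 0.6, -0.4]
gripper_width: 0.3
```

```bash
python3 - <<'E'
from h import *
o=st()
fr={n:grab_frame(n) for n in("scene","side")}
tiles=[]
for n,(x,y) in(("scene",(280,205)),("side",(275,215))):
    im=fr[n]["image"][y-45:y+45,x-50:x+50,::-1]
    tiles.append(cv2.resize(im,None,fx=4,fy=4,interpolation=cv2.INTER_CUBIC))
cv2.imwrite("pics/crop3.png",np.hstack(tiles))
E
```

```text
t 4.7 p [539.8 102.9  13.6] F [-0.65  0.61 -0.4 ] w 0.3 
R [[0.9825, -0.0002, -0.1865], [0.1865, -0.0, 0.9825], [-0.0002, -1.0, -0.0]] q6 [-0.03  0.44  1.8  -0.    0.9  -0.22]
```

View pics/crop3.png

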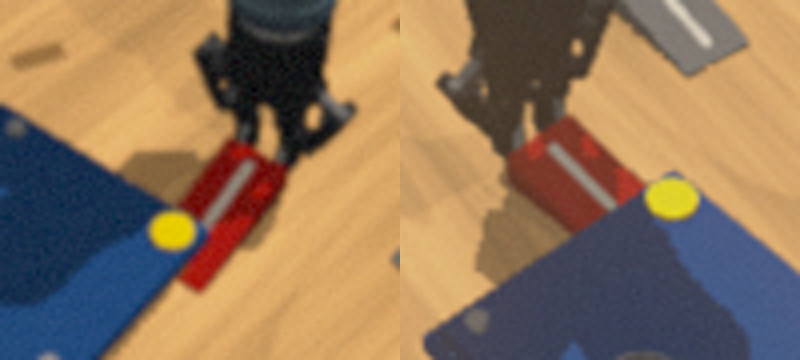

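```bash
python3 - <<'E'
from h import *
u=np.array([.1865,-.9825]);l=np.array([.9825,.1865])
K,T=cam(grab_frame("scene"))
pad=onplane((272.62,217.35),K,T,63)[0,:2]
for n,px,z in(("rearR",(302,201.5),27),("frontR",(279.5,233.25),3),("frontLft?",(291,195.3),27)):
    p=onplane(px,K,T,z)[0,:2];print(n,p,"along",(p-pad)@u,"lat",(p-pad)@l)
K,T=cam(grab_frame("side"))
pad=onplane((292.45,219.36),K,T,63)[0,:2]
for n,px,z in(("rearL",(252.5,210),27),("rearR",(268,199),27),("rstripe",(263,206.5),24.8)):
    p=onplane(px,K,T,z)[0,:2];print(n,p,"along",(p-pad)@u,"lat",(p-pad)@l)
E
```

```text
rearR [568.8088 100.2322] along -122.31393453903294 lat 26.498920799752575
frontR [591.1201 -20.4151] along 0.38310717855551696 lat 25.919075676100714
frontLft? [528.4004  93.7326] along -123.464249859465 lat -14.414528839297045
rearL [512.5444  78.5654] along -114.35699892382026 lat -28.518840210235464
rearR [567.1496  90.0096] along -115.41711342665089 lat 27.2651285295615
rstripe [542.8779  76.1354] along -106.31235678005555 lat 0.8306324167030842
```

Call:
apply_moves([
  {"tx":0,"ty":0,"tz":-0.012,"wx":0,"wy":0,"wz":0,"gripper":0.4},
  {"tx":0,"ty":0,"tz":-0.012,"wx":0,"wy":0,"wz":0,"gripper":0.4},
  {"tx":0,"ty":0,"tz":-0.012,"wx":0,"wy":0,"wz":0,"gripper":0.4},
  {"tx":0,"ty":0,"tz":-0.012,"wx":0,"wy":0,"wz":0,"gripper":0.4},
  {"tx":0,"ty":0,"tz":-0.006,"wx":0,"wy":0,"wz":0,"gripper":0.4},
])

```text
time_s: 5.4
tool_pos: [542.9, 87.1, 13.7]
eef_rot: [[0.983, 0.0, -0.186], [0.186, -0.0, 0.983], [0.0, -1.0, -0.0]]
wrist_force: [0.1, 0.7, -1.0]
gripper_width: 0.3
```

Call:
apply_moves([
  {"tx":0,"ty":0,"tz":-0.005,"wx":0,"wy":0,"wz":0,"gripper":0.4},
  {"tx":0,"ty":0,"tz":-0.005,"wx":0,"wy":0,"wz":0,"gripper":0.4},
])

```text
time_s: 5.6
tool_pos: [543.4, 84.4, 13.7]
eef_rot: [[0.982, 0.0, -0.186], [0.186, 0.0, 0.982], [0.0, -1.0, 0.0]]
wrist_force: [0.1, -0.0, -1.0]
gripper_width: 0.298
```

Call:
apply_moves([
  {"tx":0,"ty":0,"tz":-0.005,"wx":0,"wy":0,"wz":0,"gripper":0.4},
  {"tx":0,"ty":0,"tz":-0.005,"wx":0,"wy":0,"wz":0,"gripper":0.4},
])

```text
time_s: 5.8
tool_pos: [543.9, 81.5, 13.7]
eef_rot: [[0.982, -0.0, -0.187], [0.187, 0.0, 0.982], [-0.0, -1.0, 0.0]]
wrist_force: [-0.4, -0.0, 0.2]
gripper_width: 0.3
```

Call:
apply_moves([
  {"tx":0,"ty":0,"tz":-0.005,"wx":0,"wy":0,"wz":0,"gripper":0.4},
  {"tx":0,"ty":0,"tz":-0.005,"wx":0,"wy":0,"wz":0,"gripper":0.4},
])

```text
time_s: 6.0
tool_pos: [544.5, 78.5, 13.7]
eef_rot: [[0.982, -0.0, -0.187], [0.187, -0.0, 0.982], [-0.0, -1.0, -0.0]]
wrist_force: [-1.1, 0.6, -1.1]
gripper_width: 0.299
```

Call:
apply_moves([
  {"tx":0,"ty":0,"tz":-0.005,"wx":0,"wy":0,"wz":0,"gripper":0.4},
  {"tx":0,"ty":0,"tz":-0.005,"wx":0,"wy":0,"wz":0,"gripper":0.4},
])

```text
time_s: 6.2
tool_pos: [544.9, 75.9, 13.7]
eef_rot: [[0.982, -0.0, -0.186], [0.186, 0.001, 0.982], [-0.0, -1.0, 0.001]]
wrist_force: [-0.6, 4.9, 0.6]
gripper_width: 0.301
```

Call:
apply_moves([
  {"tx":0,"ty":0,"tz":-0.005,"wx":0,"wy":0,"wz":0,"gripper":0.4},
  {"tx":0,"ty":0,"tz":-0.005,"wx":0,"wy":0,"wz":0,"gripper":0.4},
])

```text
time_s: 6.4
tool_pos: [545.2, 73.9, 13.6]
eef_rot: [[0.983, -0.001, -0.186], [0.186, 0.002, 0.983], [-0.0, -1.0, 0.002]]
wrist_force: [-1.1, 10.2, 1.5]
gripper_width: 0.299
```

The force jumped to about 10 N at the last step, so the wedge is seated and perhaps jacked slightly (at most about 0.4 mm). I'll back off, then look.

Call:
apply_moves([
  {"tx":0,"ty":0,"tz":0.01,"wx":0,"wy":0,"wz":0,"gripper":0.4},
  {"tx":0,"ty":0,"tz":0.05,"wx":0,"wy":0,"wz":0,"gripper":0.4},
  {"tx":0,"ty":0,"tz":0.1,"wx":0,"wy":0,"wz":0,"gripper":0.4},
  {"tx":0,"ty":0,"tz":0,"wx":0,"wy":0,"wz":0,"gripper":0.4},
])

```text
time_s: 6.8
tool_pos: [535.5, 122.7, 13.5]
eef_rot: [[0.982, -0.001, -0.189], [0.189, 0.0, 0.982], [-0.001, -1.0, 0.001]]
wrist_force: [-0.0, -0.4, -0.7]
gripper_width: 0.296
```

```bash
python3 - <<'E'
from h import *
o=st()
fr={n:grab_frame(n) for n in("scene","side")}
tiles=[]
for n,(x,y) in(("scene",(280,205)),("side",(275,215))):
    im=fr[n]["image"][y-45:y+45,x-50:x+50,::-1]
    tiles.append(cv2.resize(im,None,fx=4,fy=4,interpolation=cv2.INTER_CUBIC))
    b=blobs(mask(fr[n]["image"],"yellow"));print(n,b)
cv2.imwrite("pics/crop4.png",np.hstack(tiles))
f=grab_frame("wrist");cv2.imwrite("pics/w4.png",f["image"][:,:,::-1])
E
```

```text
t 6.8 p [535.5 122.7  13.5] F [-0.03 -0.4  -0.66] w 0.3 
R [[0.982, -0.0008, -0.1888], [0.1888, 0.0004, 0.982], [-0.0007, -1.0, 0.0006]] q6 [ 0.01  0.44  1.8   0.    0.9  -0.18]
scene [([268, 213, 10, 9, 73], array([272.63, 217.23]))]
side [([287, 215, 12, 10, 95], array([292.36, 219.2 ]))]
```

View pics/crop4.png

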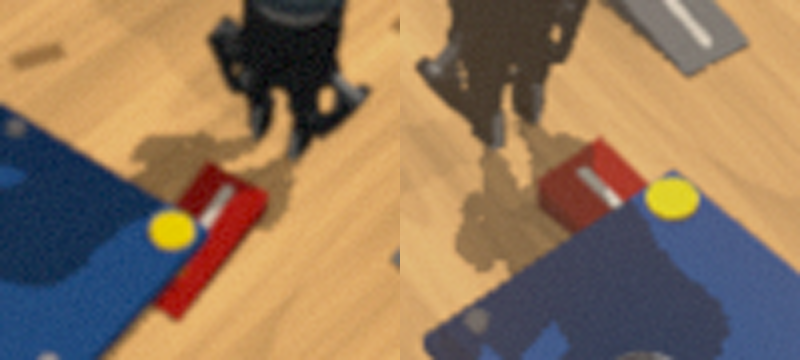

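View pics/w4.png

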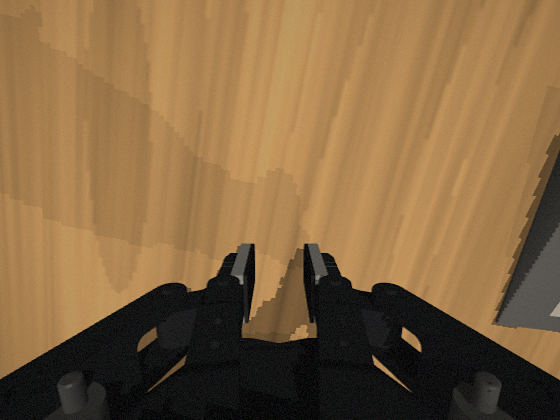

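The seated wedge shows no visible pad shift: under 0.2 px in both views. Next I'll rise, close the fingers, and pass beyond the pad so the wrist camera can see it.

Call:
apply_moves([
  {"tx":0,"ty":-0.13,"tz":0,"wx":0,"wy":0,"wz":0,"gripper":0.4},
  {"tx":0,"ty":-0.13,"tz":0,"wx":0,"wy":0,"wz":0,"gripper":1},
  {"tx":0,"ty":-0.13,"tz":0,"wx":0,"wy":0,"wz":0,"gripper":1},
  {"tx":0,"ty":-0.13,"tz":0,"wx":0,"wy":0,"wz":0,"gripper":1},
  {"tx":0,"ty":0,"tz":0,"wx":0,"wy":0,"wz":0,"gripper":1},
])

```text
time_s: 7.45
tool_pos: [540.9, 119.2, 176.3]
eef_rot: [[0.983, 0.012, -0.186], [0.186, -0.0, 0.983], [0.011, -1.0, -0.003]]
wrist_force: [0.6, 0.4, -0.6]
gripper_width: -0.005
```

Call:
apply_moves([
  {"tx":0,"ty":0,"tz":-0.14,"wx":0,"wy":0,"wz":0,"gripper":1},
  {"tx":0,"ty":0,"tz":-0.15,"wx":0,"wy":0,"wz":0,"gripper":1},
  {"tx":0,"ty":0,"tz":-0.15,"wx":0,"wy":0,"wz":0,"gripper":1},
  {"tx":0,"ty":0,"tz":-0.15,"wx":0,"wy":0,"wz":0,"gripper":1},
  {"tx":0,"ty":0,"tz":-0.14,"wx":0,"wy":0,"wz":0,"gripper":1},
])

```text
time_s: 7.95
tool_pos: [577.3, -98.0, 169.1]
eef_rot: [[0.983, -0.0, -0.185], [0.185, -0.0, 0.983], [-0.0, -1.0, -0.0]]
wrist_force: [1.1, 0.2, 1.1]
gripper_width: 0.002
```

Call:
apply_moves([
  {"tx":0,"ty":0,"tz":0,"wx":0,"wy":0,"wz":0,"gripper":1},
  {"tx":0,"ty":0,"tz":0,"wx":0,"wy":0,"wz":0,"gripper":1},
  {"tx":0,"ty":0,"tz":0,"wx":0,"wy":0,"wz":0,"gripper":1},
])

```text
time_s: 8.25
tool_pos: [576.9, -94.7, 169.0]
eef_rot: [[0.982, -0.001, -0.186], [0.186, 0.001, 0.982], [-0.001, -1.0, 0.001]]
wrist_force: [0.1, 0.1, -0.5]
gripper_width: -0.0
```

```bash
python3 - <<'E'
from h import *
o=st()
f=grab_frame("wrist");cv2.imwrite("pics/w5.png",f["image"][:,:,::-1])
K,T=cam(f,o)
for s,c in blobs(mask(f["image"],"yellow")): print(s,c,onplane(c,K,T,63)[0])
E
```

```text
t 8.25 p [576.9 -94.7 169. ] F [ 0.07  0.12 -0.5 ] w -0.0 
R [[0.9825, -0.0012, -0.1864], [0.1864, 0.0007, 0.9825], [-0.0011, -1.0, 0.0009]] q6 [-0.37  0.27  1.64  0.    1.23 -0.55]
[259, 106, 40, 41, 1284] [278.64 125.93] [564.9753 -26.8134  63.    ]
```

View pics/w5.png

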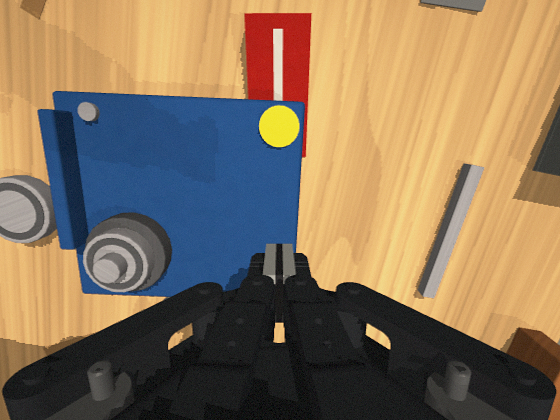

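The wrist view shows the yellow pad at (279,126), which puts it at world (565,-26.8). That agrees with the scene and side average of (563.7,-26.7). The wedge stripe at column 278 lines up under it. Now I'll press.

Call:
apply_moves([
  {"tx":0,"ty":0,"tz":0.115,"wx":0,"wy":0,"wz":0,"gripper":1},
  {"tx":0,"ty":0,"tz":0.115,"wx":0,"wy":0,"wz":0,"gripper":1},
  {"tx":0,"ty":0.13,"tz":0,"wx":0,"wy":0,"wz":0,"gripper":1},
  {"tx":0,"ty":0.13,"tz":0,"wx":0,"wy":0,"wz":0,"gripper":1},
  {"tx":0,"ty":0.02,"tz":0,"wx":0,"wy":0,"wz":0,"gripper":1},
])

```text
time_s: 8.8
tool_pos: [560.7, -24.8, 81.3]
eef_rot: [[0.982, -0.008, -0.189], [0.189, 0.002, 0.982], [-0.008, -1.0, 0.004]]
wrist_force: [-1.2, 0.0, 0.0]
gripper_width: 0.0
```

Call:
apply_moves([
  {"tx":0,"ty":0,"tz":0,"wx":0,"wy":0,"wz":0,"gripper":1},
  {"tx":0,"ty":0,"tz":0,"wx":0,"wy":0,"wz":0,"gripper":1},
])

```text
time_s: 9.0
tool_pos: [565.8, -27.4, 87.4]
eef_rot: [[0.982, 0.002, -0.187], [0.187, -0.001, 0.982], [0.002, -1.0, -0.001]]
wrist_force: [0.4, -0.4, 0.6]
gripper_width: 0.003
```

Centred over the pad. Now a slow descent.

Call:
apply_moves([
  {"tx":0,"ty":0.015,"tz":0,"wx":0,"wy":0,"wz":0,"gripper":1},
  {"tx":0,"ty":0.015,"tz":0,"wx":0,"wy":0,"wz":0,"gripper":1},
  {"tx":0,"ty":0.01,"tz":0,"wx":0,"wy":0,"wz":0,"gripper":1},
  {"tx":0,"ty":0,"tz":0,"wx":0,"wy":0,"wz":0,"gripper":1},
  {"tx":0,"ty":0,"tz":0,"wx":0,"wy":0,"wz":0,"gripper":1},
])

```text
time_s: 9.5
tool_pos: [564.6, -27.6, 73.7]
eef_rot: [[0.982, -0.0, -0.186], [0.186, 0.0, 0.982], [-0.0, -1.0, 0.0]]
wrist_force: [-0.4, 0.5, -0.2]
gripper_width: -0.0
```

Call:
apply_moves([
  {"tx":0,"ty":0.004,"tz":0,"wx":0,"wy":0,"wz":0,"gripper":1},
  {"tx":0,"ty":0.004,"tz":0,"wx":0,"wy":0,"wz":0,"gripper":1},
])

```text
time_s: 9.7
tool_pos: [564.7, -27.5, 71.3]
eef_rot: [[0.982, 0.0, -0.186], [0.186, -0.0, 0.982], [0.0, -1.0, -0.0]]
wrist_force: [-0.3, 0.4, -0.3]
gripper_width: 0.001
```

Call:
apply_moves([
  {"tx":0,"ty":0.003,"tz":0,"wx":0,"wy":0,"wz":0,"gripper":1},
  {"tx":0,"ty":0.003,"tz":0,"wx":0,"wy":0,"wz":0,"gripper":1},
])

```text
time_s: 9.9
tool_pos: [564.8, -27.5, 70.5]
eef_rot: [[0.982, 0.0, -0.187], [0.187, -0.0, 0.982], [0.0, -1.0, -0.0]]
wrist_force: [-5.1, 2.1, 15.2]
gripper_width: -0.001
```

Call:
apply_moves([
  {"tx":0,"ty":0.002,"tz":0,"wx":0,"wy":0,"wz":0,"gripper":1},
  {"tx":0,"ty":0.002,"tz":0,"wx":0,"wy":0,"wz":0,"gripper":1},
])

```text
time_s: 10.1
tool_pos: [564.9, -27.5, 70.3]
eef_rot: [[0.982, 0.0, -0.187], [0.187, -0.0, 0.982], [0.0, -1.0, -0.0]]
wrist_force: [-8.2, 2.8, 20.7]
gripper_width: -0.003
```

That is firmer than needed, so I'll ease off a little and hold.

Call:
apply_moves([
  {"tx":0,"ty":-0.003,"tz":0,"wx":0,"wy":0,"wz":0,"gripper":1},
  {"tx":0,"ty":0,"tz":0,"wx":0,"wy":0,"wz":0,"gripper":1},
  {"tx":0,"ty":0,"tz":0,"wx":0,"wy":0,"wz":0,"gripper":1},
  {"tx":0,"ty":0,"tz":0,"wx":0,"wy":0,"wz":0,"gripper":1},
  {"tx":0,"ty":0,"tz":0,"wx":0,"wy":0,"wz":0,"gripper":1},
])

```text
time_s: 10.6
tool_pos: [564.8, -27.5, 70.5]
eef_rot: [[0.982, 0.0, -0.187], [0.187, -0.0, 0.982], [0.0, -1.0, -0.0]]
wrist_force: [-4.4, 0.9, 10.2]
gripper_width: -0.003
```

```bash
python3 - <<'E'
from h import *
o=st()
fr={n:grab_frame(n) for n in("scene","side")}
tiles=[]
for n,(x,y) in(("scene",(255,220)),("side",(280,240))):
    im=fr[n]["image"][y-55:y+55,x-66:x+66,::-1]
    tiles.append(cv2.resize(im,None,fx=3,fy=3,interpolation=cv2.INTER_CUBIC))
cv2.imwrite("pics/crop6.png",np.hstack(tiles))
E
```

```text
t 10.6 p [564.8 -27.5  70.5] F [-4.44  0.87 10.23] w -0.0 
R [[0.9824, 0.0002, -0.1867], [0.1867, -0.0002, 0.9824], [0.0001, -1.0, -0.0002]] q6 [-0.26  0.37  1.75 -0.    1.02 -0.45]
```

View pics/crop6.png

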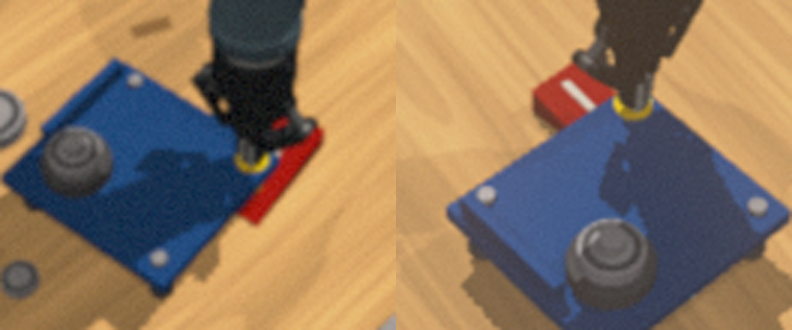

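The tips sit on the yellow disc, the stand stayed put, and 10 N was held for 0.5 s at z = 70.5 with no sinking. Retracting straight up.

Call:
apply_moves([
  {"tx":0,"ty":-0.01,"tz":0,"wx":0,"wy":0,"wz":0,"gripper":1},
  {"tx":0,"ty":-0.05,"tz":0,"wx":0,"wy":0,"wz":0,"gripper":1},
  {"tx":0,"ty":-0.12,"tz":0,"wx":0,"wy":0,"wz":0,"gripper":1},
  {"tx":0,"ty":-0.15,"tz":0,"wx":0,"wy":0,"wz":0,"gripper":1},
  {"tx":0,"ty":0,"tz":-0.1,"wx":0,"wy":0,"wz":0,"gripper":1},
])

```text
time_s: 11.2
tool_pos: [574.0, -55.7, 176.0]
eef_rot: [[0.982, 0.011, -0.19], [0.19, -0.002, 0.982], [0.011, -1.0, -0.004]]
wrist_force: [1.5, -1.3, 1.0]
gripper_width: -0.003
```

Call:
apply_moves([
  {"tx":0,"ty":0,"tz":-0.13,"wx":0,"wy":0,"wz":0,"gripper":1},
  {"tx":0,"ty":0,"tz":0,"wx":0,"wy":0,"wz":0,"gripper":1},
  {"tx":0,"ty":0,"tz":0,"wx":0,"wy":0,"wz":0,"gripper":1},
  {"tx":0,"ty":0,"tz":0,"wx":0,"wy":0,"wz":0,"gripper":1},
])

```text
time_s: 11.6
tool_pos: [577.2, -94.6, 168.3]
eef_rot: [[0.982, -0.0, -0.187], [0.187, 0.001, 0.982], [-0.0, -1.0, 0.001]]
wrist_force: [0.8, -0.3, 0.2]
gripper_width: 0.001
```

```bash
python3 - <<'E'
from h import *
o=st()
f=grab_frame("wrist");cv2.imwrite("pics/w7.png",f["image"][:,:,::-1])
K,T=cam(f,o)
for s,c in blobs(mask(f["image"],"yellow")): print(s,c,onplane(c,K,T,63)[0])
for n in("scene","side"):
    print(n,blobs(mask(grab_frame(n)["image"],"yellow")))
E
```

```text
t 11.6 p [577.2 -94.6 168.3] F [ 0.82 -0.25  0.24] w 0.0 
R [[0.9824, -0.0004, -0.1866], [0.1866, 0.0005, 0.9824], [-0.0003, -1.0, 0.0006]] q6 [-0.37  0.27  1.65  0.    1.22 -0.55]
[259, 106, 40, 41, 1294] [278.23 125.95] [565.0356 -26.8803  63.    ]
scene [([268, 213, 10, 9, 73], array([272.63, 217.23]))]
side [([287, 215, 12, 10, 94], array([292.43, 219.23]))]
```

View pics/w7.png

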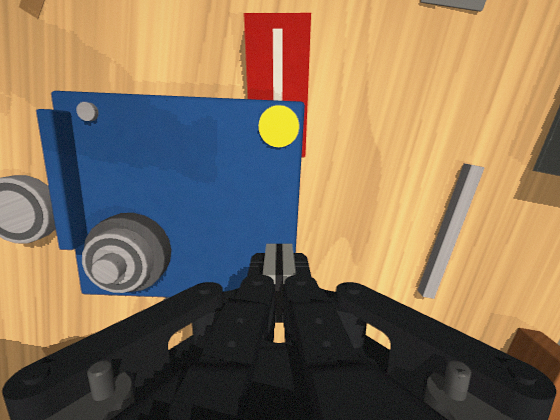

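The pad sits at the same pixel as before, the bearing is on its spindle, and the wedge is under the foot. The robot is clear at z = 168 mm. Handing in.

```bash
python3 - <<'E'
from station import bot
print(bot.hand_in())
E
```

```text
the job is handed in; nothing more can be done
None
```

I pushed the red wedge thin edge first under the yellow foot, tested it by pressing on the yellow pad, and handed the job in. The hand-in reports no verdict, so success rests on my own checks.

**What the checks showed:**
- **Alignment:** the wedge's centre line measured within about 2 mm of the foot.
- **Press test:** the press peaked at about 21 N, then held about 10 N for 0.5 s. The fingertips stayed at the height where they met the pad, within about 0.2 mm, so the corner did not sink.
- **Nothing disturbed:** after I retracted, the pad was within 0.2 px of its starting position in both fixed cameras. The bearing was still on its spindle and the arm was clear. I only looked at the bystanders that appeared in the pictures; I did not measure them again.

**What went past the target or disagreed:**
- **Push force:** it reached about 10 N on the last step, above the 4 to 7 N wanted. That may have jacked the corner by up to about 0.4 mm, but no tilt showed in the pictures.
- **Press force:** the 21 N peak was above the suggested 8 to 15 N and came with about 9 N of sideways force. No shift of the stand showed afterwards.
- **Camera agreement:** the scene and side cameras differed by 5 to 9 mm on single-view points. I used their average and the closer wrist view, which agreed on the pad to about 1.3 mm.

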